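# Raise the enclosure's counterweighted sash to the working-height mark

## Robot

A 6-joint arm with a two-finger parallel gripper is mounted at the origin on the work surface. World frame = base frame: x ahead of the robot, y to its left, z up, the work surface at z = 0. Lengths are in m, angles in degrees, forces in N, time in s.
With the tool pointing down it reaches from about 0.375 to 0.9 m from the base axis. Payload 3.1 kg.
Tool frame: the origin (TCP) lies at the very end of the fingers, on their centre line; the grasp point (between the pads) lies 19 mm behind it; z points along the fingers, y is the line along which they close (so a half turn about z gives the same grasp; the last joint's range is limited). The gripper opens to 85 mm and grips with 20 to 120 N. Pads are 22 mm wide; open, the fingers measure 114 mm over their backs; the gripper's body (76 mm by 85 mm) begins 54 mm behind the grasp point. The pads swing forward as they close: fully open they stand 13 mm farther back than shut.
Start: joints at [56.35, 30.224, 82.088, -0, 67.689, -10.227], TCP at [0.248, 0.573, 0.231] pointing down, gripper open.
Joint ranges: [-176.69, 176.69], [-43.24, 126.21], [12.49, 139.97], [-82, 262], [0, 151.66], [-163.58, 163.58]. Speed limits (degrees/s): [159.86, 159.86, 180, 180, 180, 180].

## Interface

Orientations are given as a 3x3 rotation matrix whose columns are the frame's x, y, z axes.
In Python, from rig import ctrl, cams gives the robot as it stands. The module is installed in compiled form; this text tells all that it offers.
- The arm moves only by the tool arm_command, never from a script. Its arguments are lists of equal length, an entry for each row: "xyz": the shift along the tool's x, y, z in m, a list of three; "turn": the turn, a rotation vector about the tool's x, y, z in degrees, a list of three. A call has exactly 5 rows; each row shifts and turns the commanded pose from where the row before left it, along the tool's axes as they then stand; what a row does not reach is not made up. A row lasts 1/10 s, in which the tool goes at most 50 mm and 8.59 degrees, less where a joint would pass 70% of its speed; a pose out of reach is approached as far as the arm can. A call is refused whole if a number of a shift passes 0.05 or a number of a turn 8.59, either way. A call with a gripper value outside its range is refused whole. "claw" is the finger opening in m, from 0 to 0.0854, set as the call begins (left out, the last holds). The fingers move at their own pace and stop on an object; "squeeze" is the grip in N (left out, the last holds). Time passes only in rows, so rows that do not move let the fingers close, or fill a call up. It gives the time, the measured TCP pose, the force, the opening and the grip force at its end, in the units of the state.
- ctrl.observe(): the state, without advancing time (a new reading comes with each control period).
- cams.get_image(name): name is "side" or "top" or "wrist"; returns the picture (384x512x3 uint8, red, green, blue); there is no depth.
- cams.calibration(name): a dict with "fovy" (degrees; the focal length in pixels is half the picture's height over the tangent of half this angle, whatever the lens; pixels are square), "cx", "cy" (the principal point, pixels), "R" (3x3) and "t" (3): a world point X has camera coordinates R X + t; the wrist camera has in their place "mount" (4x4, takes a point from camera to tool coordinates, whose origin is the TCP and whose axes are the flange's). Camera axes: x right, y down, z forward; pixel columns grow to the right and rows downward; lengths in m; the calibration is good to about 2 mm. A picture is of the moment at which its call begins: read the wrist's pose just before it. calibration takes no time and is no camera call.
- ctrl.finish_job(): hands the job in; it is judged then, once.
The state is a dict: "clock": time; "q": joint angles; "joint_vel": joint speeds; "effort": joint torques, N m; "tool_pos": TCP position; "tool_rot": TCP orientation; "wrist_force": force on the tool from outside, world axes, zero at the start; "moment": the same for the moment, N m; "opening": finger opening in m; "finger_force": force on a finger pad.
Only numpy, scipy, OpenCV 4.12 (cv2) and the standard library are available. Lean on these libraries where they do the work, as an engineer would, in place of code of your own. Each camera call takes 0.05 s, during which the arm holds its last target. There are 200 camera calls.

## Task

Open the clear bench-top enclosure to its working height: with the fingertips beneath the sash's flared lip, push the sash up until its bottom edge is level with the two steel height tabs clamped to the posts, without running it well past them, then leave it there and draw the hand clear. Push only from below: do not pinch the lip or touch its rubber-covered upper side, and lift, shove or knock over none of the labware.

Things in the scene. Friction and masses are not known exactly. Their poses are not given: they have to be found in the camera images.
- hood: Bench-top enclosure, aluminium posts and clear walls, 430 wide, 220 deep, 505 high, fixed. Origin on the bench below the middle of the sash's plane; x points into the enclosure (away from the operator), y along the sash to the left, z up. Front posts, 30 square, at y = +-195. Behind the sash lies an 8 high floor plate; the space under the sash is open. Its yaw is within 0.25 rad of the robot's x.
- sash (a joint): Height of the sash above its lowest stop, in m: 0 lowest, 0.19 top stop, growing as it rises straight up. It starts partly raised by 0 to 0.04. Bottom edge height above the bench = 0.100 + this value. Counterweighted (weights run in the posts): it moves with about 2 to 4 N up or down, and stays where it is left.
- sash_edge (a point): Middle of the sash's front bottom edge (6 in front of the hood's origin plane), moves with the sash; axes as the hood's. The lip, a flat plate 350 long, starts here and flares out to the operator and up at 45 degrees, 48 up the slope (free edge 34 nearer and 34 higher), 5 thick plus 2 of grey rubber on top. Its smooth underside faces the operator and down. The clear pane, 208 high, stands above.
- mark (a point): Height mark: middle of the left steel tab, a level blade 5 thick that sticks out sideways from a dark clamp on the left front post (hood x = 0, y = +240); a twin at the same height is at the right post (y = -240). Its z is the height that the sash's bottom edge must reach; it varies (180 to 245 above the bench), always above the start.
- reagent: Amber reagent bottle, 54 across, 115 high, origin under its base. Bystander, stands in front of one end of the lip, 120 to 155 to one side of the sash's middle.
- jar: White jar with a blue lid, 60 across, 85 high, origin under its base. Bystander, stands in front of the lip's other end, 120 to 155 from the middle.
- rack: Blue tube rack with tubes, 60 by 110, 56 high, origin under its base. Bystander inside the enclosure.
- beaker: Glass beaker, 66 across, 80 high, origin under its base. Bystander inside the enclosure.
- tipbox: Purple pipette-tip box with clear lid, 82 by 117, 65 high, origin under its base. Bystander on the bench in front.
- flask: Conical glass flask, 72 across, 100 high, origin under its base. Bystander on the bench in front.
- dishes: Stack of three culture dishes, 89 across, 44 high, origin under its base. Bystander on the bench in front.

How it is judged (in metres and radians):
On the way, in this order (a step that is already met when the one before it is completed fails the run):
1. the sash is pushed up by the fingers (it has risen 15 mm and the fingers bear on it) (distance of sash_edge from where it was at the start of the episode above 0.015 m and contact force between the fingers and sash above 0.5 N and z of sash_edge in the frame of mark below -0.009 m), for 0.1 s.
2. the sash's bottom edge has come level with the tabs (z of sash_edge in the frame of mark between -0.008 and 0.008 m), for 0.2 s.
At the end, for the whole second after the job is handed in: The sash's bottom edge is within 8 mm of the height of the middle of the tabs and at rest, and every bystander stands upright (within 0.3 rad) within 30 mm of where it stood (all of step 2 and velocity of joint sash between -0.005 and 0.005 m/s and distance of each of reagent, jar, rack, beaker, tipbox, flask, dishes from where it was at the start of the episode below 0.03 m and angle between each of reagent, jar, rack, beaker, tipbox, flask, dishes's own z axis and vertical below 0.3 rad); the robot touches nothing.
It fails at once if the sash runs more than 20 mm past the tabs (z of sash_edge in the frame of mark above 0.02 m).
It fails at once if the lip is pinched or its rubber upper side touched (over 1.5 N) (contact force between the fingers and sash_c6 above 1.5 N).
It fails at once if labware is lifted, knocked over or shoved away (distance of any of reagent, jar, rack, beaker, tipbox, flask, dishes from where it was at the start of the episode above 0.03 m or angle between any of reagent, jar, rack, beaker, tipbox, flask, dishes's own z axis and vertical above 0.3 rad).
It also fails if it takes over 40 s, if anything falls off the work surface, if the arm or the gripper's body presses on something with over 40 N, if the wrist force passes 120 N, or if a joint passes its speed limit or range.

## Working session

There is one attempt and no reset: what is moved stays moved. The work goes in short steps, Python scripts to look and compute and a tool call to move; the robot and the scene stay as the last step left them, time stands still between calls to the robot, and variables do not carry over. Pictures are saved under pics/ and viewed, at most 10 in all, crops included, and the job is handed in when it is done.

Besides the shell and the picture viewer there is one more tool, called after "Emit:" as a command line: name --argument value ..., lists and objects as JSON in quotes. arm_command: Moves the arm, as the interface text tells. Its arguments: {"type":"object","properties":{"xyz":{"type":"array"},"turn":{"type":"array"},"claw":{"type":"number"},"squeeze":{"type":"number"}},"required":["xyz","turn"]}

```bash
mkdir -p pics
python3 - <<'E'
from rig import ctrl,cams
import cv2,numpy as np
np.set_printoptions(precision=4,suppress=True)
s=ctrl.observe();print(s)
for n in("side","top","wrist"):
    im=cams.get_image(n);cv2.imwrite(f"pics/{n}0.png",im[:,:,::-1])
    print(n,cams.calibration(n))
a=[cv2.imread(f"pics/{n}0.png") for n in("side","top")]
for n,i in zip(("side","top"),a): cv2.imwrite(f"pics/{n}0b.png",cv2.resize(i,(800,600),interpolation=cv2.INTER_CUBIC))
E
```

```text
{'clock': 0.0, 'q': array([ 56.3493,  30.2788,  82.1572,   0.0002,  67.6897, -10.2268]), 'joint_vel': array([-0.0559, -0.0148,  0.0364, -0.0305,  0.0271, -0.0074]), 'effort': array([ -0.0005, -44.2351, -17.8018,  -0.0003,   0.0086,   0.    ]), 'tool_pos': array([0.248 , 0.5729, 0.2303]), 'tool_rot': array([[-0.9176,  0.3975, -0.0012],
       [ 0.3975,  0.9176, -0.0018],
       [ 0.0004, -0.0022, -1.    ]]), 'wrist_force': array([-0.5538,  1.2431,  0.2533]), 'moment': array([0.0168, 0.0218, 0.0248]), 'finger_force': 0.0, 'opening': 0.0851110324021605}
side {'fovy': 49.54771428014302, 'cx': 259.831604079611, 'cy': 191.1672429283769, 'R': array([[-0.7424,  0.6699, -0.0025],
       [ 0.6085,  0.6728, -0.4208],
       [-0.2802, -0.3139, -0.9072]]), 't': array([ 0.3881, -0.2551,  1.5498])}
top {'fovy': 56.12479837563963, 'cx': 260.46568150509535, 'cy': 196.51850705487263, 'R': array([[-0.0277, -0.9996,  0.0041],
       [-0.996 ,  0.0272, -0.0847],
       [ 0.0846, -0.0065, -0.9964]]), 't': array([0.0265, 0.5199, 1.3557])}
wrist {'fovy': 59.00375637201882, 'cx': 255.72795327186543, 'cy': 188.54976927704556, 'mount': array([[ 0.0005, -0.9553, -0.2958,  0.0754],
       [ 1.    ,  0.0004,  0.0004,  0.0002],
       [-0.0003, -0.2958,  0.9553, -0.1429],
       [ 0.    ,  0.    ,  0.    ,  1.    ]])}
```

View pics/side0b.png

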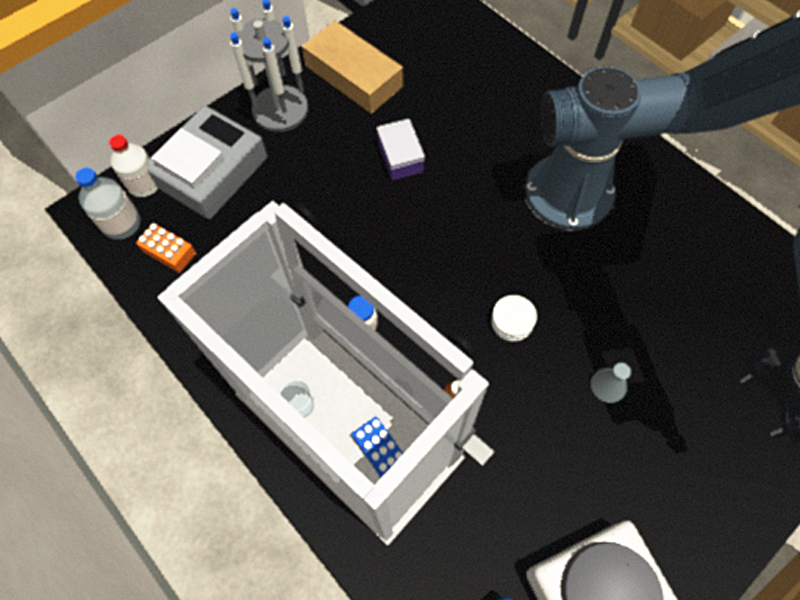

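View pics/top0b.png

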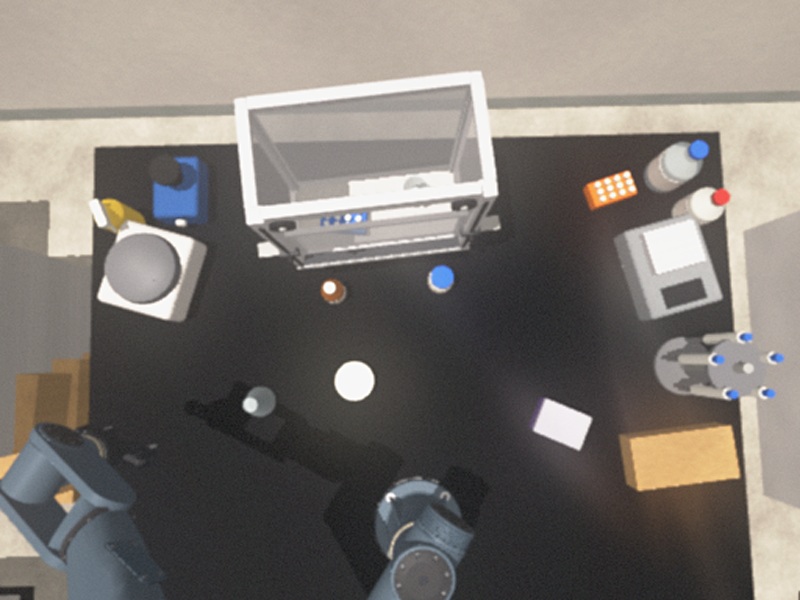

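```bash
cat > h.py <<'E'
import numpy as np
from rig import ctrl,cams
np.set_printoptions(precision=4,suppress=True)
def cam(n,s=None):
    c=cams.calibration(n);f=192/np.tan(np.radians(c["fovy"]/2))
    if n=="wrist":
        M=np.eye(4);M[:3,:3]=s["tool_rot"];M[:3,3]=s["tool_pos"];M=M@c["mount"];R=M[:3,:3].T;t=-R@M[:3,3]
    else:R,t=c["R"],c["t"]
    return f,c["cx"],c["cy"],R,t
def ray(n,u,v,s=None):
    f,cx,cy,R,t=cam(n,s);d=R.T@np.array([(u-cx)/f,(v-cy)/f,1]);return -R.T@t,d/np.linalg.norm(d)
def onz(n,u,v,z,s=None):
    o,d=ray(n,u,v,s);return o+d*(z-o[2])/d[2]
def tri(r1,r2):
    A=[];b=[]
    A=sum(np.eye(3)-np.outer(d,d) for o,d in(r1,r2));b=sum((np.eye(3)-np.outer(d,d))@o for o,d in(r1,r2))
    p=np.linalg.solve(A,b);return p,[np.linalg.norm(np.cross(p-o,d)) for o,d in(r1,r2)]
def proj(n,X,s=None):
    f,cx,cy,R,t=cam(n,s);c=R@X+t;return np.array([cx+f*c[0]/c[2],cy+f*c[1]/c[2]])
E
python3 - <<'E'
from h import *
k=.64
for p in[(236,100),(480,73),(496,197),(247,222)]:print("rim top",onz("top",p[0]*k,p[1]*k,.505))
for p in[(388,543-35),(160,297),(275,204),(487,382)]:print("rim side",onz("side",p[0]*k,p[1]*k,.505))
print("tabL",tri(ray("top",268*k,249*k),ray("side",479*k,450*k)))
for n,p,z in[("reagent",(330,288),.115),("jar",(441,277),.085),("dishes",(354,380),.044),("flask",(250,404),.1),("tip",(563,423),.065)]:print(n,onz("top",p[0]*k,p[1]*k,z))
import cv2
im=cv2.imread("pics/top0.png")[115:215,140:340];a=cv2.resize(im,(800,400),interpolation=cv2.INTER_CUBIC)
im=cv2.imread("pics/side0.png")[255:330,220:370];b=cv2.resize(im,(400,200),interpolation=cv2.INTER_CUBIC)
c=np.zeros((600,800,3),np.uint8);c[:400]=a;c[400:,:400]=b;cv2.imwrite("pics/z1.png",c)
E
```

```text
rim top [0.8269 0.2855 0.505 ]
rim top [ 0.8627 -0.1155  0.505 ]
rim top [ 0.6538 -0.1333  0.505 ]
rim top [0.6235 0.2683 0.505 ]
rim side [0.8291 0.3099 0.505 ]
rim side [ 0.8769 -0.1015  0.505 ]
rim side [ 0.6716 -0.1159  0.505 ]
rim side [0.634 0.279 0.505]
tabL (array([0.6368, 0.3079, 0.2054]), [np.float64(0.001199089139395484), np.float64(0.0011990891393955313)])
reagent [0.5611 0.1876 0.115 ]
jar [ 0.5837 -0.0692  0.085 ]
dishes [0.3478 0.1433 0.044 ]
flask [0.3025 0.3755 0.1   ]
tip [ 0.2355 -0.3439  0.065 ]
```

View pics/z1.png

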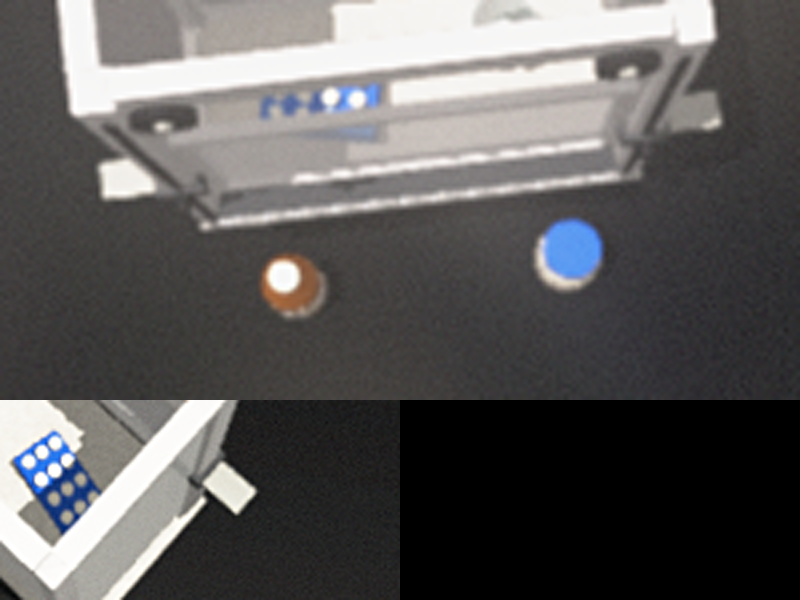

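Run:
```python
from h import *
from scipy.optimize import brentq
T=lambda x,y:(140+x/4,115+y/4)
L=T(127,179);R=T(694,111)
P,e=tri(ray("top",*L),ray("side",220+230*.375,255+86*.375));print("tabL",P,e)
for z in(.19,.2,.21,.22):
  a=onz("top",*L,z);b=onz("top",*R,z);print(z,a,b,np.linalg.norm(a-b),np.degrees(np.arctan2(-(a-b)[0],(a-b)[1])))
l=T(203,228);r=T(642,180)
for z in(.14,.16,.18):
  a=onz("top",*l,z);b=onz("top",*r,z);print(z,a,b,np.linalg.norm(a-b),np.degrees(np.arctan2(-(a-b)[0],(a-b)[1])))
```

```text
tabL [0.6358 0.3065 0.2059] [np.float64(0.0005637688324513405), np.float64(0.0005637688324512443)]
0.19 [0.6392 0.3099 0.19  ] [ 0.6848 -0.1722  0.19  ] 0.48417032295707646 5.404092060566589
0.2 [0.6373 0.3075 0.2   ] [ 0.6825 -0.1706  0.2   ] 0.48015135300596834 5.404092060566584
0.21 [0.6353 0.3051 0.21  ] [ 0.6801 -0.1689  0.21  ] 0.47613238305486033 5.40409206056659
0.22 [0.6333 0.3027 0.22  ] [ 0.6778 -0.1673  0.22  ] 0.4721134131037523 5.404092060566584
0.14 [0.6036 0.2555 0.14  ] [ 0.6359 -0.1318  0.14  ] 0.38862472374587875 4.763618608645074
0.16 [0.6004 0.2517 0.16  ] [ 0.6322 -0.1294  0.16  ] 0.3824300818332101 4.763618608645079
0.18 [0.5972 0.248  0.18  ] [ 0.6285 -0.1269  0.18  ] 0.37623543992054126 4.76361860864507
```

Emit:
arm_command --xyz '[[-0.03, -0.02, -0.02], [-0.03, -0.02, -0.02], [-0.03, -0.02, -0.02], [-0.03, -0.02, -0.02], [-0.03, -0.02, -0.02]]' --turn '[[0, 5, 0], [0, 5, 0], [0, 5, 0], [0, 5, 0], [0, 5, 0]]' --claw 0

```text
clock: 0.65
tool_pos: [0.3598, 0.4156, 0.3044]
tool_rot: [[-0.831, 0.397, -0.389], [0.359, 0.918, 0.171], [0.425, 0.002, -0.905]]
wrist_force: [0.8, 0.8, -0.2]
opening: 0.0121
finger_force: 0.0
```

```bash
cat > k.py <<'E'
from h import *
from scipy.spatial.transform import Rotation as Ro
def rot(q):return Ro.from_euler("ZYZYZ",[q[0],q[1]+q[2],q[3],q[4],q[5]+90],degrees=True) if 0 else Ro.from_euler("ZYZ",[q[0],q[1]+q[2],q[3]],degrees=True)*Ro.from_euler("YZ",[q[4],q[5]+90],degrees=True)
def fk(q,P):
    h,a,L2,e,L4,d=P;R=rot(q);A=np.radians(q[1]+q[2]);b=np.radians(q[1]);c=np.radians(q[0])
    r=a+L2*np.sin(b)+e*np.cos(A)+L4*np.sin(A);z=h+L2*np.cos(b)-e*np.sin(A)+L4*np.cos(A)
    return np.array([r*np.cos(c),r*np.sin(c),z])+d*R.as_matrix()[:,2],R.as_matrix()
E
python3 - <<'E'
from k import *
import json
s=ctrl.observe();print(s["q"],s["tool_pos"]);print(s["tool_rot"]);print(rot(s["q"]).as_matrix())
json.dump([[[56.3493,30.2788,82.1572,.0002,67.6897,-10.2268],[.248,.5729,.2303]],[s["q"].tolist(),s["tool_pos"].tolist()]],open("log.json","w"))
E
```

```text
[ 26.8467  25.5002  82.8988  19.1499  88.3109 -43.1891] [0.3598 0.4156 0.3044]
[[-0.8312  0.3971 -0.389 ]
 [ 0.3586  0.9178  0.1706]
 [ 0.4248  0.0023 -0.9053]]
[[-0.8312  0.3971 -0.389 ]
 [ 0.3586  0.9178  0.1706]
 [ 0.4248  0.0023 -0.9053]]
```

```bash
cat >> k.py <<'E'
import json
from scipy.optimize import least_squares
def fit():
    D=json.load(open("log.json"))
    g=np.array([.28,0,.45,0,.43,.28])
    return least_squares(lambda P:np.r_[np.ravel([(fk(q,P)[0]-p)*100 for q,p in D]),(P-g)*.05],g).x
lo=[-176,-43,12.6,-82,0.5,-163];hi=[176,126,139.9,262,151,163]
def ik(p,R,q0,P):
    f=lambda q:np.r_[(fk(q,P)[0]-p)*20,Ro.from_matrix(R.T@fk(q,P)[1]).as_rotvec()]
    r=least_squares(f,np.clip(q0,lo,hi),bounds=(lo,hi),x_scale=30.);return r.x,r.cost
yaw=5.4;o=np.array([.6588,.0678,0.])
H=Ro.from_euler("Z",yaw,degrees=True).as_matrix()
def Rt(pitch,dy=0):   # tool rot: pointing along hood x, pitched down, tool x up
    return (Ro.from_euler("Z",yaw+dy,degrees=True)*Ro.from_euler("Y",90+pitch,degrees=True)*Ro.from_euler("Z",180,degrees=True)).as_matrix()
def pt(x,y,z):return o+H@np.array([x,y,z])
def loc(p):return H.T@(np.array(p)-o)
E
python3 - <<'E'
from k import *
P=fit();print("P",P);D=json.load(open("log.json"));print([np.round((fk(q,P)[0]-p)*1000,1) for q,p in D])
for pitch in(20,30):
  for x,z in((-.12,.12),(-.1,.08),(-.06,.08),(.01,.1),(.01,.2)):
    q,c=ik(pt(x,-.02,z),Rt(pitch),[3,0,120,180,50,-90],P);print(pitch,x,z,q,c)
print(Rt(30))
E
```

```text
P [ 1.7376  0.4235 -0.3069  0.4287  0.5524  0.6352]
[array([ 92.4, -61.5,  -0. ]), array([-0., -0.,  0.])]
20 -0.12 0.12 [  2.7212   5.8141 139.9      3.4395  16.5572  84.0717] 0.43363075464960243
20 -0.1 0.08 [  3.6112   0.1363 139.9      0.5561  29.7369  87.7805] 0.6887381652914849
20 -0.06 0.08 [  3.7833  -1.6019 139.9      0.4415  30.6921  88.0807] 0.7071219061142449
20 0.01 0.1 [  3.907   -3.1772 139.9      0.5736  28.3551  88.1084] 0.5539411171063
20 0.01 0.2 [  2.5184   7.1225 139.9     91.6789   1.7433  -4.1538] 0.21104517590855104
30 -0.12 0.12 [  2.7957   5.5943 139.9      3.1077  17.1495  84.4909] 0.28922598687136764
30 -0.1 0.08 [  3.6521  -0.27   139.9      0.4679  30.8098  87.9004] 0.5209010265566628
30 -0.06 0.08 [  3.8135  -1.9946 139.9      0.374   31.7299  88.162 ] 0.541694397087741
30 0.01 0.1 [  3.9348  -3.6181 139.9      0.4933  29.5182  88.1995] 0.40032582961934454
30 0.01 0.2 [  2.6058   7.0474 139.9     83.9385   1.6592   3.6851] 0.11354228640126526
[[ 0.4978  0.0941  0.8622]
 [ 0.0471 -0.9956  0.0815]
 [ 0.866   0.     -0.5   ]]
```

```bash
python3 - <<'E'
s=open("k.py").read()
s=s.replace("h,a,L2,e,L4,d=P","h,a,L2,e,L4,d,w=P").replace("r*np.cos(c),r*np.sin(c),z","r*np.cos(c)-w*np.sin(c),r*np.sin(c)+w*np.cos(c),z").replace(".43,.28])",".43,.28,.1])")
open("k.py","w").write(s)
E
python3 - <<'E'
from k import *
P=fit();print("P",P);D=json.load(open("log.json"));print([np.round((fk(q,P)[0]-p)*1000,1) for q,p in D])
for pitch in(20,30):
  for x,z in((-.12,.12),(-.1,.08),(-.06,.08),(.01,.1),(.01,.2)):
    q,c=ik(pt(x,-.02,z),Rt(pitch),[3,0,120,180,50,-90],P);print(pitch,x,z,q,c)
E
```

```text
P [ 0.2556 -0.0103  0.4745 -0.0194  0.4096  0.2967  0.111 ]
[array([ 0., -0., -0.]), array([0., 0., 0.])]
20 -0.12 0.12 [-21.8347  20.6931 139.9    129.7539  33.4216 -65.8955] 0.08392081903934666
20 -0.1 0.08 [-24.1194  31.9382 139.9    135.1355  47.7022 -77.6981] 0.05757803530736812
20 -0.06 0.08 [-17.5804  42.4935 139.9    156.3181  69.2275 -90.6444] 0.0022487762298187657
20 0.01 0.1 [-13.0861  42.4214 130.7484 160.5601  63.5394 -87.5859] 4.675889362081115e-28
20 0.01 0.2 [-13.0861  27.6907 130.9027 157.0866  49.9316 -81.3022] 5.35252537909189e-20
30 -0.12 0.12 [-17.947   19.8219 139.9    140.86    29.205  -71.409 ] 0.02899219842006917
30 -0.1 0.08 [-17.3006  29.5254 139.9    151.2743  40.8697 -82.6169] 0.015282438466610657
30 -0.06 0.08 [-15.7383  36.9061 138.4255 157.7763  55.6613 -87.9629] 4.411163340474021e-22
30 0.01 0.1 [-12.0924  36.3986 127.947  158.4879  45.2246 -83.4394] 7.948099711086413e-30
30 0.01 0.2 [-12.0924  23.1756 126.4202 150.4596  31.8684 -73.2542] 4.3995369168078665e-30
```

```bash
cat >> k.py <<'E'
def rows(qs,P,p0,R0):
    "tool-frame increments along joint waypoints, rounded, accumulated from commanded pose"
    p,R=np.array(p0),np.array(R0);out=[]
    for q in qs:
        pn,Rn=fk(q,P) if len(q)==6 else q
        x=np.round(R.T@(pn-p),3);t=np.round(np.degrees(Ro.from_matrix(R.T@Rn).as_rotvec()),1)
        out.append((x.tolist(),t.tolist()));p=p+R@x;R=R@Ro.from_rotvec(t,degrees=True).as_matrix()
    for i in range(0,len(out),5):
        print("xyz",[a for a,b in out[i:i+5]]);print("turn",[b for a,b in out[i:i+5]])
    return p,R
E
python3 - <<'E'
from k import *
P=fit()
for pitch in(30,40,50):
  for x,z in((-.14,.16),(-.1,.12),(-.1,.08),(-.06,.08)):
    q,c=ik(pt(x,-.02,z),Rt(pitch),[-15,0,120,160,40,-85],P);print(pitch,x,z,q,c)
s=ctrl.observe();q1,c=ik(pt(-.11,-.02,.15),Rt(40),[-15,0,120,160,40,-85],P);print(q1,c)
n=20;qs=[s["q"]+(q1-s["q"])*i/n for i in range(1,n+1)]
for q in qs[::3]:print(q,fk(q,P)[0])
rows(qs,P,s["tool_pos"],s["tool_rot"])
E
```

```text
30 -0.14 0.16 [-18.9363  11.1944 139.9    123.9818  21.9164 -54.1291] 0.03739694567442432
30 -0.1 0.12 [-17.2654  23.1012 139.9    147.9506  36.1451 -77.9575] 0.012418089217571544
30 -0.1 0.08 [-17.3013  29.5254 139.9    151.2724  40.87   -82.616 ] 0.015282438478938398
30 -0.06 0.08 [-15.7383  36.9061 138.4255 157.7763  55.6613 -87.9629] 8.998551458481782e-29
40 -0.14 0.16 [-18.0642  11.0139 139.9    126.4705  20.6019 -55.6135] 0.005230003350564812
40 -0.1 0.12 [-16.4122  22.4561 139.4828 149.168   33.7356 -78.0284] 1.6728722435845612e-18
40 -0.1 0.08 [-16.3512  29.0615 139.9    153.6429  39.5713 -83.5789] 1.8391730470443018e-05
40 -0.06 0.08 [-14.0206  31.1332 134.0601 154.5078  36.2859 -81.7449] 2.1825694271591414e-29
50 -0.14 0.16 [-16.6459  10.4909 136.9748 110.5215  14.9287 -38.4104] 5.412333184949567e-27
50 -0.1 0.12 [-14.205   19.7044 132.9832 130.8546  16.5676 -57.3216] 5.407535494419223e-29
50 -0.1 0.08 [-14.205   25.4139 134.0988 144.2061  21.6391 -71.43  ] 1.5402964954595212e-20
50 -0.06 0.08 [-12.2563  28.1143 128.0528 142.1337  18.519  -67.3028] 1.7216903185255044e-20
[-
[... 833 characters left out ...]
.5, 2.0, 3.5]]
xyz [[-0.011, 0.016, -0.007], [-0.013, 0.017, -0.01], [-0.016, 0.018, -0.011], [-0.018, 0.02, -0.012], [-0.02, 0.021, -0.014]]
turn [[-6.6, 1.4, 3.7], [-6.7, 1.0, 4.0], [-6.7, 0.4, 4.3], [-6.6, 0.0, 4.5], [-6.7, -0.5, 4.7]]
xyz [[-0.023, 0.023, -0.015], [-0.025, 0.024, -0.016], [-0.028, 0.025, -0.016], [-0.029, 0.025, -0.016], [-0.031, 0.027, -0.016]]
turn [[-6.6, -0.9, 4.9], [-6.5, -1.4, 5.1], [-6.5, -1.8, 5.2], [-6.2, -2.2, 5.3], [-6.2, -2.6, 5.5]]
xyz [[-0.033, 0.028, -0.016], [-0.035, 0.028, -0.015], [-0.036, 0.028, -0.015], [-0.038, 0.028, -0.013], [-0.038, 0.028, -0.013]]
turn [[-5.9, -2.9, 5.6], [-5.8, -3.2, 5.7], [-5.5, -3.4, 5.8], [-5.3, -3.8, 6.0], [-5.0, -4.0, 6.0]]
```

Run:
```python
from k import *
P=fit()
s=ctrl.observe();q1,c=ik(pt(-.11,-.02,.15),Rt(40),[-15,0,120,160,40,-85],P)
m=np.array([10,0,132,85,60,-58.])
qs=[s["q"]+(m-s["q"])*i/10 for i in range(1,11)]+[m+(q1-m)*i/10 for i in range(1,11)]
for q in qs[1::2]:print(np.round(q),fk(q,P)[0],loc(fk(q,P)[0]))
rows(qs,P,s["tool_pos"],s["tool_rot"])
```

```text
[ 23.  20.  93.  32.  83. -46.] [0.3304 0.436  0.3138] [-0.2923  0.3975  0.3138]
[ 20.  15. 103.  45.  77. -49.] [0.3141 0.4527 0.3288] [-0.3069  0.4157  0.3288]
[ 17.  10. 112.  59.  71. -52.] [0.3115 0.4602 0.3442] [-0.3089  0.4234  0.3442]
[ 13.   5. 122.  72.  66. -55.] [0.3195 0.454  0.3544] [-0.3015  0.4164  0.3544]
[ 10.   0. 132.  85.  60. -58.] [0.3325 0.4312 0.3545] [-0.2906  0.3925  0.3545]
[  5.   3. 134.  97.  54. -61.] [0.4218 0.3839 0.3344] [-0.2062  0.337   0.3344]
[ -1.   7. 135. 108.  48. -64.] [0.4954 0.3122 0.3022] [-0.1397  0.2587  0.3022]
[ -6.  10. 137. 120.  42. -66.] [0.5445 0.2236 0.2588] [-0.0991  0.1659  0.2588]
[-12.  13. 138. 132.  35. -69.] [0.5635 0.1283 0.2068] [-0.0892  0.0692  0.2068]
[-17.  17. 140. 143.  29. -72.] [0.5512 0.0375 0.15  ] [-0.11 -0.02  0.15]
xyz [[0.019, 0.003, 0.005], [0.017, 0.004, 0.003], [0.014, 0.003, 0.002], [0.012, 0.004, 0.0], [0.009, 0.004, -0.001]]
turn [[-5.8, 4.2, 1.3], [-6.0, 3.8, 1.7], [-6.1, 3.3, 2.3], [-6.4, 2.8, 2.6], [-6.5, 2.4, 3.0]]
xyz [[0.006, 0.004, -0.004], [0.003, 0.003, -0.005], [-0.002, 0.004, -0.007], [-0.005, 0.004, -0.009], [-0.009, 0.004, -0.011]]
turn [[-6.6, 1.8, 3.4], [-6.6, 1.4, 3.7], [-6.7, 0.8, 3.9], [-6.7, 0.4, 4.2], [-6.7, -0.2, 4.5]]
xyz [[-0.03, 0.041, -0.008], [-0.031, 0.042, -0.007], [-0.032, 0.042, -0.006], [-0.034, 0.042, -0.006], [-0.034, 0.043, -0.004]]
turn [[-7.1, -1.5, 4.7], [-6.9, -1.9, 5.0], [-6.8, -2.3, 5.1], [-6.7, -2.6, 5.2], [-6.5, -3.0, 5.4]]
xyz [[-0.036, 0.042, -0.004], [-0.036, 0.043, -0.002], [-0.036, 0.041, -0.002], [-0.036, 0.041, 0.001], [-0.035, 0.04, 0.001]]
turn [[-6.3, -3.2, 5.5], [-6.1, -3.5, 5.7], [-5.9, -3.8, 5.8], [-5.5, -4.0, 6.0], [-5.3, -4.2, 6.1]]
```

Emit:
arm_command --xyz '[[0.019, 0.003, 0.005], [0.017, 0.004, 0.003], [0.014, 0.003, 0.002], [0.012, 0.004, 0.0], [0.009, 0.004, -0.001]]' --turn '[[-5.8, 4.2, 1.3], [-6.0, 3.8, 1.7], [-6.1, 3.3, 2.3], [-6.4, 2.8, 2.6], [-6.5, 2.4, 3.0]]'

```text
clock: 1.15
tool_pos: [0.3109, 0.4592, 0.3351]
tool_rot: [[-0.607, 0.738, -0.294], [0.387, 0.598, 0.702], [0.694, 0.313, -0.649]]
wrist_force: [0.0, -1.4, 0.0]
opening: -0.0001
finger_force: 0.0
```

Emit:
arm_command --xyz '[[0.006, 0.004, -0.004], [0.003, 0.003, -0.005], [-0.002, 0.004, -0.007], [-0.005, 0.004, -0.009], [-0.009, 0.004, -0.011]]' --turn '[[-6.6, 1.8, 3.4], [-6.6, 1.4, 3.7], [-6.7, 0.8, 3.9], [-6.7, 0.4, 4.2], [-6.7, -0.2, 4.5]]'

```text
clock: 1.65
tool_pos: [0.3317, 0.4319, 0.3533]
tool_rot: [[-0.293, 0.94, 0.172], [0.427, -0.032, 0.904], [0.855, 0.338, -0.392]]
wrist_force: [-0.9, 0.4, -0.1]
opening: -0.0003
finger_force: 0.0
```

Run:
```python
from k import *
s=ctrl.observe();P=fit();print(s["q"],s["tool_pos"],(fk(s["q"],P)[0]-s["tool_pos"])*1000)
D=json.load(open("log.json"));D.append([s["q"].tolist(),s["tool_pos"].tolist()]);json.dump(D,open("log.json","w"));P=fit();print(P)
q1,c=ik(pt(-.12,-.02,.15),Rt(42),[-15,0,120,160,40,-85],P);print(q1,c)
m=s["q"];n=15
qs=[m+(q1-m)*i/n for i in range(1,n+1)]
for q in qs[1::2]:print(np.round(q),fk(q,P)[0],loc(fk(q,P)[0]))
rows(qs,P,s["tool_pos"],s["tool_rot"])
```

```text
[ 10.3033  14.1593 126.2667  90.3319  59.1159 -67.7426] [0.3317 0.4319 0.3533] [ 75.0343  13.6144 -57.4117]
[ 0.274  -0.      0.5881  0.1141  0.3916  0.2967  0.111 ]
[-17.3401  35.1613 133.7051 152.1316  37.9189 -83.0237] 1.4612191364794607e-22
[  7.  17. 127.  99.  56. -70.] [0.3903 0.4027 0.3401] [-0.2358  0.3587  0.3401]
[  3.  20. 128. 107.  53. -72.] [0.4436 0.3624 0.3216] [-0.1865  0.3135  0.3216]
[ -1.  23. 129. 115.  51. -74.] [0.4888 0.3124 0.2981] [-0.1462  0.2595  0.2981]
[ -4.  25. 130. 123.  48. -76.] [0.5233 0.255  0.2701] [-0.1172  0.1991  0.2701]
[ -8.  28. 131. 132.  45. -78.] [0.5454 0.1929 0.2383] [-0.1011  0.1352  0.2383]
[-12.  31. 132. 140.  42. -80.] [0.554  0.1289 0.2039] [-0.0986  0.0707  0.2039]
[-15.  34. 133. 148.  39. -82.] [0.5488 0.0664 0.1681] [-0.1096  0.009   0.1681]
xyz [[-0.019, 0.026, -0.004], [-0.02, 0.027, -0.005], [-0.021, 0.028, -0.004], [-0.021, 0.027, -0.004], [-0.022, 0.028, -0.003]]
turn [[-4.5, -1.1, 3.5], [-4.4, -1.2, 3.5], [-4.5, -1.4, 3.5], [-4.4, -1.5, 3.6], [-4.3, -1.7, 3.6]]
xyz [[-0.022, 0.029, -0.003], [-0.022, 0.028, -0.003], [-0.022, 0.029, -0.002], [-0.023, 0.028, -0.002], [-0.023, 0.029, -0.001]]
turn [[-4.3, -1.8, 3.7], [-4.3, -2.0, 3.7], [-4.2, -2.0, 3.7], [-4.1, -2.2, 3.7], [-4.0, -2.4, 3.8]]
xyz [[-0.022, 0.029, -0.001], [-0.023, 0.028, 0.0], [-0.023, 0.029, 0.001], [-0.023, 0.028, 0.001], [-0.022, 0.027, 0.001]]
turn [[-4.0, -2.4, 3.9], [-3.9, -2.5, 3.8], [-3.8, -2.6, 4.0], [-3.7, -2.7, 3.9], [-3.6, -2.8, 4.0]]
```

Emit:
arm_command --xyz '[[-0.019, 0.026, -0.004], [-0.02, 0.027, -0.005], [-0.021, 0.028, -0.004], [-0.021, 0.027, -0.004], [-0.022, 0.028, -0.003]]' --turn '[[-4.5, -1.1, 3.5], [-4.4, -1.2, 3.5], [-4.5, -1.4, 3.5], [-4.4, -1.5, 3.6], [-4.3, -1.7, 3.6]]'

```text
clock: 2.15
tool_pos: [0.4682, 0.3388, 0.3096]
tool_rot: [[0.034, 0.843, 0.536], [0.446, -0.493, 0.747], [0.895, 0.214, -0.393]]
wrist_force: [0.7, 0.1, 0.4]
opening: -0.0001
finger_force: 0.0
```

Emit:
arm_command --xyz '[[-0.022, 0.029, -0.003], [-0.022, 0.028, -0.003], [-0.022, 0.029, -0.002], [-0.023, 0.028, -0.002], [-0.023, 0.029, -0.001]]' --turn '[[-4.3, -1.8, 3.7], [-4.3, -2.0, 3.7], [-4.2, -2.0, 3.7], [-4.1, -2.2, 3.7], [-4.0, -2.4, 3.8]]'

```text
clock: 2.65
tool_pos: [0.5466, 0.1932, 0.2374]
tool_rot: [[0.384, 0.534, 0.753], [0.331, -0.841, 0.428], [0.862, 0.085, -0.5]]
wrist_force: [0.1, -0.4, 1.2]
opening: 0.0002
finger_force: 0.0
```

```bash
cat > st.py <<'E'
from k import *
import sys,cv2
s=ctrl.observe();P=fit();print(s["clock"],s["q"],"hood",loc(s["tool_pos"]),"fkerr mm",(fk(s["q"],P)[0]-s["tool_pos"])*1000,"F",s["wrist_force"])
D=json.load(open("log.json"));D.append([s["q"].tolist(),s["tool_pos"].tolist()]);json.dump(D,open("log.json","w"))
if len(sys.argv)>1:
    n=sys.argv[1];im=cams.get_image("wrist");cv2.imwrite(f"pics/{n}.png",im[:,:,::-1]);np.savez(f"pics/{n}.npz",tool_rot=s["tool_rot"],tool_pos=s["tool_pos"])
    cv2.imwrite(f"pics/{n}b.png",cv2.resize(im[:,:,::-1],(800,600),interpolation=cv2.INTER_CUBIC))
E
python3 st.py w1
```

```text
2.65 [ -8.0534  28.2159 130.9558 131.2339  44.6891 -77.6676] hood [-0.0999  0.1354  0.2374] fkerr mm [ 0.0376 -0.0016 -0.011 ] F [ 0.0876 -0.3909  1.2398]
```

View pics/w1b.png

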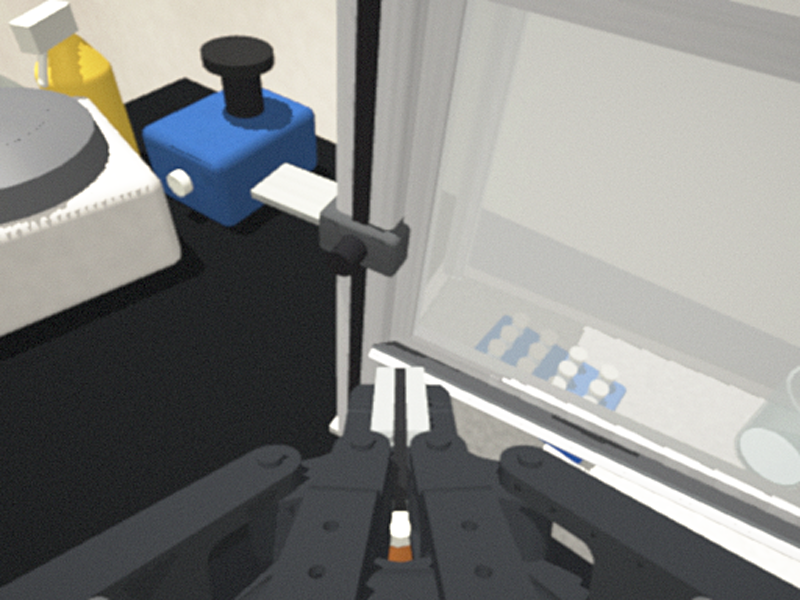

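Run:
```python
from k import *
k=.64
s=np.load("pics/w1.npz")
T=lambda x,y:(140+x/4,115+y/4)
S=lambda x,y:(220+x*.375,255+(y-400)*.375)
for nm,w,t,sd in(("front-out",(250,194),(102,199),(237,513)),("back-out",(286,163),(98,164),(257,491))):
    rs=[ray("wrist",w[0]*k,w[1]*k,s),ray("top",*T(*t)),ray("side",*S(*sd))]
    for a,b in((0,1),(0,2),(1,2)):
        p,e=tri(rs[a],rs[b]);print(nm,a,b,p,loc(p),np.round(e[0]*1e3,1))
for u,v in((370,352),(385,344),(800,580),(600,470)):
    oo,d=ray("wrist",u*k,v*k,s);ol=loc(oo);dl=H.T@d
    for x in(-.04,-.006):print((u,v),"plane x",x,ol+dl*(x-ol[0])/dl[0])
```

```text
front-out 0 1 [0.6199 0.3268 0.206 ] [-0.0143  0.2615  0.206 ] 0.2
front-out 0 2 [0.6394 0.3353 0.1904] [0.0058 0.2681 0.1904] 8.7
front-out 1 2 [0.6335 0.3331 0.1575] [-0.0003  0.2665  0.1575] 7.9
back-out 0 1 [0.6494 0.329  0.2083] [0.0152 0.2609 0.2083] 0.7
back-out 0 2 [0.6293 0.322  0.2225] [-0.0054  0.2558  0.2225] 9.4
back-out 1 2 [0.6352 0.3247 0.2527] [0.0007 0.258  0.2527] 8.1
(370, 352) plane x -0.04 [-0.04    0.1753  0.162 ]
(370, 352) plane x -0.006 [-0.006   0.1917  0.1111]
(385, 344) plane x -0.04 [-0.04    0.1677  0.1736]
(385, 344) plane x -0.006 [-0.006   0.1823  0.1254]
(800, 580) plane x -0.04 [-0.04   -0.0315  0.1453]
(800, 580) plane x -0.006 [-0.006  -0.0648  0.0903]
(600, 470) plane x -0.04 [-0.04    0.0573  0.1553]
(600, 470) plane x -0.006 [-0.006   0.0453  0.1028]
```

```bash
python3 - <<'E'
from k import *
P=fit();s=ctrl.observe();print(P)
q=s["q"];g=[-12,40,130,155,60,-87]
def show(L):
  for a in L:
    q,c=ik(pt(*a[:3]),Rt(a[3]),g,P);f,R=fk(q,P);wc=f-P[5]*R[:,2];print(a,q,"c %.1e"%c,"wrist",wc)
show([(-.12,-.02,.15,42),(-.1,-.02,.08,25),(-.1,-.02,.09,12),(-.07,-.02,.085,12),(.008,-.02,.095,12),(.008,-.02,.2,12),(-.08,-.02,.2,12),(-.08,-.02,.2,25)])
# path: to (-.11,-.02,.15,35) then (-.1,-.02,.085,15)
qa,_=ik(pt(-.11,-.02,.13,35),Rt(35),g,P);qb,_=ik(pt(-.095,-.02,.085),Rt(12),g,P) if 0 else (None,None)
E
sed -i 's/XX//' k.py
```

```text
[0.2742 0.     0.588  0.1141 0.3917 0.2967 0.111 ]
(-0.12, -0.02, 0.15, 42) [-17.3399  35.1648 133.6986 152.1302  37.9162 -83.0215] c 1.3e-21 wrist [0.3217 0.0158 0.3485]
(-0.1, -0.02, 0.08, 25) [-19.6354  65.6534 138.393  157.4161  87.0572 -99.9427] c 2.9e-20 wrist [0.2934 0.0132 0.2054]
(-0.1, -0.02, 0.09, 12) [ -21.6965   77.9983  138.8939  151.5193  110.8832 -107.0174] c 7.0e-20 wrist [0.2722 0.0112 0.1517]
(-0.07, -0.02, 0.085, 12) [ -18.8848   73.5277  134.0782  155.5903  103.233  -101.2901] c 1.5e-21 wrist [0.3021 0.014  0.1467]
(0.008, -0.02, 0.095, 12) [-13.7552  64.2809 123.4894 161.215   85.3495 -92.5511] c 3.6e-30 wrist [0.3797 0.0213 0.1567]
(0.008, -0.02, 0.2, 12) [-13.7552  48.7215 126.0804 160.4     73.096  -88.2195] c 2.6e-30 wrist [0.3797 0.0213 0.2617]
(-0.08, -0.02, 0.2, 12) [-19.764   55.0348 139.9    155.3975  91.4773 -96.2942] c 2.2e-06 wrist [0.2923 0.0129 0.2621]
(-0.08, -0.02, 0.2, 25) [-17.9733  40.026  135.7272 155.7549  61.1143 -88.0772] c 5.4e-25 wrist [0.3133 0.0151 0.3254]Traceback (most recent call last):
  File "<stdin>", line 9, in <module>
TypeError: pt() takes 3 positional arguments but 4 were given
```

```bash
cat >> k.py <<'E'
def cart(a,b,n,p0,R0):
    "a,b=(hood x,y,z,pitch); n rows"
    a,b=np.array(a),np.array(b);return [(pt(*v[:3]),Rt(v[3])) for v in(a+(b-a)*i/n for i in range(1,n+1))]
E
python3 - <<'E'
from k import *
P=fit();s=ctrl.observe();g=[-12,40,130,155,60,-87]
qa,_=ik(pt(-.12,-.02,.15),Rt(42),g,P)
n=5;L=[s["q"]+(qa-s["q"])*i/n for i in range(1,n+1)]
A=(-.12,-.02,.15,42);B=(-.1,-.02,.085,25);D=(.008,-.02,.09,12)
L+=cart(A,B,5,0,0)+cart(B,D,5,0,0)
rows(L,P,s["tool_pos"],s["tool_rot"])
E
```

```text
xyz [[-0.022, 0.028, -0.001], [-0.023, 0.028, -0.0], [-0.022, 0.028, -0.0], [-0.022, 0.027, 0.0], [-0.022, 0.027, 0.001]]
turn [[-3.9, -2.3, 3.8], [-3.9, -2.5, 3.9], [-3.7, -2.5, 3.9], [-3.7, -2.6, 3.9], [-3.6, -2.7, 3.9]]
xyz [[-0.007, 0.0, 0.012], [-0.008, 0.0, 0.011], [-0.008, 0.0, 0.011], [-0.009, 0.0, 0.01], [-0.01, 0.0, 0.01]]
turn [[0.0, 3.4, 0.0], [0.0, 3.4, 0.0], [0.0, 3.4, 0.1], [0.0, 3.4, -0.0], [0.0, 3.4, -0.0]]
xyz [[0.01, 0.0, 0.019], [0.009, 0.0, 0.02], [0.009, 0.0, 0.02], [0.007, 0.0, 0.02], [0.006, 0.0, 0.021]]
turn [[0.0, 2.6, -0.0], [0.0, 2.6, -0.0], [0.0, 2.6, -0.0], [0.0, 2.6, -0.0], [0.0, 2.6, -0.0]]
```

Emit:
arm_command --xyz '[[-0.022, 0.028, -0.001], [-0.023, 0.028, 0.0], [-0.022, 0.028, 0.0], [-0.022, 0.027, 0.0], [-0.022, 0.027, 0.001]]' --turn '[[-3.9, -2.3, 3.8], [-3.9, -2.5, 3.9], [-3.7, -2.5, 3.9], [-3.7, -2.6, 3.9], [-3.6, -2.7, 3.9]]'

```text
clock: 3.2
tool_pos: [0.5419, 0.0402, 0.1525]
tool_rot: [[0.661, 0.102, 0.743], [0.068, -0.995, 0.076], [0.747, 0.0, -0.665]]
wrist_force: [0.6, -0.1, -0.7]
opening: -0.0
finger_force: 0.0
```

Emit:
arm_command --xyz '[[-0.007, 0.0, 0.012], [-0.008, 0.0, 0.011], [-0.008, 0.0, 0.011], [-0.009, 0.0, 0.01], [-0.01, 0.0, 0.01]]' --turn '[[0, 3.4, 0], [0, 3.4, 0], [0, 3.4, 0], [0, 3.4, 0], [0, 3.4, 0]]'

```text
clock: 3.7
tool_pos: [0.5626, 0.0434, 0.087]
tool_rot: [[0.411, 0.106, 0.906], [0.044, -0.994, 0.096], [0.911, 0.0, -0.413]]
wrist_force: [0.4, 0.1, -1.1]
opening: -0.0001
finger_force: 0.0
```

```bash
python3 st.py w2; python3 -c "
from h import *;print(ctrl.observe()['tool_rot'])
from k import Rt;print(Rt(25))"
```

```text
3.7 [-19.2538  64.818  138.4572 157.0635  86.8856 -99.7657] hood [-0.0981 -0.0153  0.087 ] fkerr mm [ 0.0272 -0.0048 -0.0018] F [ 0.3737  0.1412 -1.1255]
[[ 0.4205  0.1051  0.9012]
 [ 0.0412 -0.9945  0.0967]
 [ 0.9063 -0.0035 -0.4226]]
[[ 0.4207  0.0941  0.9023]
 [ 0.0398 -0.9956  0.0853]
 [ 0.9063  0.     -0.4226]]
```

View pics/w2b.png

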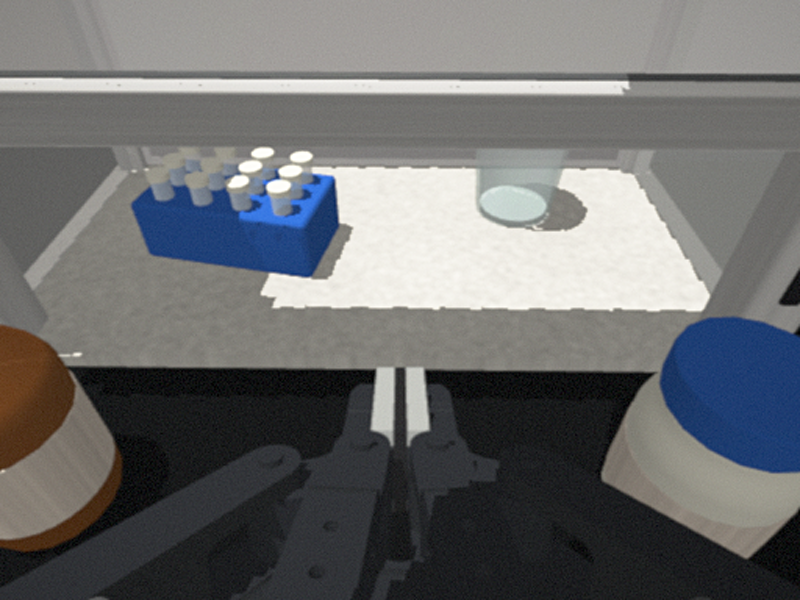

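Run:
```python
from k import *
s=np.load("pics/w2.npz")
im=__import__("cv2").imread("pics/w2.png")
print(im[40:105:2,256].mean(1).round())
for v,x in((94,-.006),(60,-.04),(56,-.04),(47,-.036)):
    oo,d=ray("wrist",256,v,s);ol=loc(oo);dl=H.T@d;print(v,ol+dl*(x-ol[0])/dl[0])
s=ctrl.observe();P=fit();h=loc(s["tool_pos"])
B=(-.098,-.015,.087,25);D=(.008,-.015,.092,12)
rows(cart(B,D,5,0,0)+cart(D,(.008,-.015,.147,12),5,0,0),P,s["tool_pos"],s["tool_rot"])
```

```text
[159. 158. 162. 130. 117. 109. 235. 229. 229. 229. 143. 113. 109. 114.
 112. 110. 110. 109. 112. 111. 111. 112. 109. 124. 109. 112. 111. 122.
 124. 124. 127. 152. 150.]
94 [-0.006  -0.0141  0.1219]
60 [-0.04   -0.0144  0.1553]
56 [-0.04   -0.0144  0.1571]
47 [-0.036  -0.0144  0.1598]
xyz [[0.017, 0.0, 0.017], [0.01, 0.0, 0.019], [0.008, 0.0, 0.019], [0.007, 0.0, 0.02], [0.006, -0.0, 0.021]]
turn [[-0.7, 2.6, 0.1], [0.0, 2.6, -0.0], [0.0, 2.6, -0.0], [0.0, 2.6, -0.0], [0.0, 2.6, -0.0]]
xyz [[0.011, -0.0, -0.003], [0.011, -0.0, -0.002], [0.01, -0.0, -0.002], [0.011, -0.0, -0.003], [0.011, -0.0, -0.002]]
turn [[0.0, -0.0, -0.0], [0.0, -0.0, -0.0], [0.0, -0.0, -0.0], [0.0, -0.0, -0.0], [0.0, -0.0, -0.0]]
```

Emit:
arm_command --xyz '[[0.015, 0.0, 0.017], [0.01, 0.0, 0.019], [0.008, 0.0, 0.019], [0.007, 0.0, 0.02], [0.006, 0.0, 0.021]]' --turn '[[-0.6, 2.6, 0], [0, 2.6, 0], [0, 2.6, 0], [0, 2.6, 0], [0, 2.6, 0]]'

```text
clock: 4.25
tool_pos: [0.6694, 0.0543, 0.1002]
tool_rot: [[0.198, 0.097, 0.975], [0.023, -0.995, 0.094], [0.98, 0.004, -0.199]]
wrist_force: [-0.0, -0.1, 0.0]
opening: -0.0001
finger_force: 0.0
```

```bash
python3 st.py; python3 -c "
from h import *;print(ctrl.observe()['tool_rot'])"
```

```text
4.25 [-12.9551  63.8754 123.5112 161.872   85.5248 -92.5928] hood [ 0.0093 -0.0144  0.1002] fkerr mm [0.0009 0.0035 0.0004] F [-0.0122 -0.1238  0.0079]
[[ 0.1978  0.0967  0.9755]
 [ 0.0235 -0.9953  0.0939]
 [ 0.98    0.0043 -0.1992]]
```

Emit:
arm_command --xyz '[[0.004, 0, -0.001], [0.004, 0, -0.001], [0.004, 0, -0.001], [0.004, 0, -0.001], [0.004, 0, -0.001]]' --turn '[[0, 0, 0], [0, 0, 0], [0, 0, 0], [0, 0, 0], [0, 0, 0]]'

```text
clock: 4.75
tool_pos: [0.6666, 0.054, 0.1196]
tool_rot: [[0.202, 0.096, 0.975], [0.023, -0.995, 0.093], [0.979, 0.004, -0.204]]
wrist_force: [1.1, 0.5, -2.3]
opening: 0.0001
finger_force: 1.4
```

Emit:
arm_command --xyz '[[0.005, 0, -0.001], [0.005, 0, -0.001], [0.005, 0, -0.001], [0.005, 0, -0.001], [0.005, 0, -0.001]]' --turn '[[0, 0, 0], [0, 0, 0], [0, 0, 0], [0, 0, 0], [0, 0, 0]]'

```text
clock: 5.25
tool_pos: [0.6669, 0.0541, 0.1451]
tool_rot: [[0.202, 0.096, 0.975], [0.023, -0.995, 0.093], [0.979, 0.004, -0.203]]
wrist_force: [-4.1, 0.6, -2.6]
opening: -0.0004
finger_force: 2.0
```

```bash
python3 st.py w3
```

```text
5.25 [-13.0366  57.4155 125.4421 161.679   81.0032 -91.1407] hood [ 0.0068 -0.0144  0.1451] fkerr mm [ 0.0001  0.0031 -0.0004] F [-4.0782  0.595  -2.6173]
```

View pics/w3b.png

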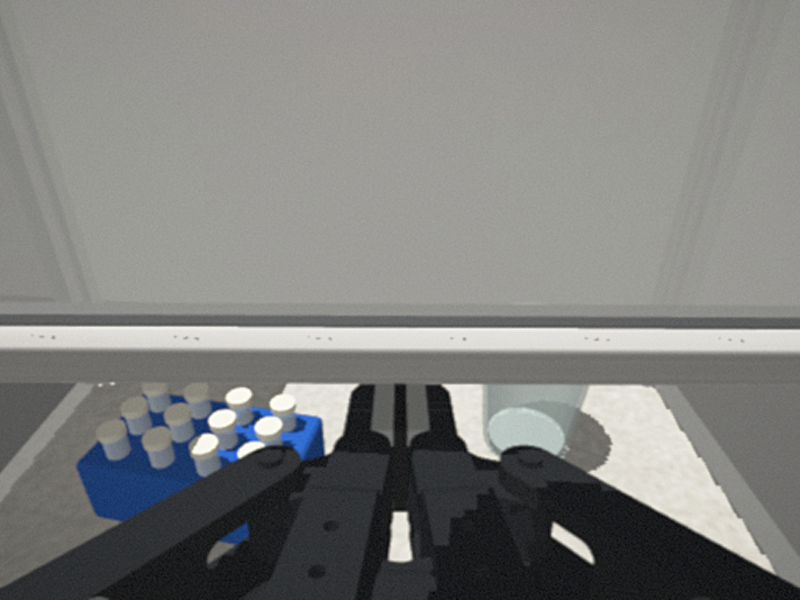

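Run:
```python
from k import *
s=np.load("pics/w3.npz");im=__import__("cv2").imread("pics/w3.png").astype(float)
for u in(150,200,340,400):
    g=im[200:262,u-8:u+8].mean((1,2));d=np.diff(g);v=200+np.argmax(np.where(np.arange(len(d))>30,d,-99))+.5
    oo,dd=ray("wrist",u,v+.5,s);ol=loc(oo);dl=H.T@dd;e=ol+dl*(-.006-ol[0])/dl[0];print(u,v,e, "offset",e[2]-s["tool_pos"][2])
    v2=200+np.argmin(np.diff(im[205:240,u-8:u+8].mean((1,2))))+5
    oo,dd=ray("wrist",u,v2,s);ol=loc(oo);dl=H.T@dd;e=ol+dl*(-.04-ol[0])/dl[0];print("  free",v2,e)
```

```text
150 247.5 [-0.006   0.0298  0.1582] offset 0.013119906095882677
  free 223 [-0.04    0.0152  0.1944]
200 245.5 [-0.006   0.0089  0.1594] offset 0.014283063975413235
  free 223 [-0.04    0.0013  0.1945]
340 245.5 [-0.006  -0.049   0.1597] offset 0.01460605441825949
  free 224 [-0.04   -0.0374  0.1943]
400 245.5 [-0.006  -0.0738  0.1599] offset 0.014744260433479234
  free 224 [-0.04   -0.054   0.1944]
```

Emit:
arm_command --xyz '[[0.005, 0, -0.001], [0.006, 0, -0.001], [0.006, 0, -0.001], [0.006, 0, -0.001], [0.006, 0, -0.001]]' --turn '[[0, 0, 0], [0, 0, 0], [0, 0, 0], [0, 0, 0], [0, 0, 0]]'

```text
clock: 5.8
tool_pos: [0.6683, 0.0541, 0.175]
tool_rot: [[0.2, 0.096, 0.975], [0.023, -0.995, 0.093], [0.98, 0.004, -0.201]]
wrist_force: [-3.4, -0.4, -3.5]
opening: -0.0001
finger_force: 2.0
```

```bash
python3 st.py
python3 - <<'E'
from k import *
import cv2
for n in("top","side"):cv2.imwrite(f"pics/{n}4.png",cams.get_image(n)[:,:,::-1])
s=ctrl.observe();ez=s["tool_pos"][2]+.0142;print("edge",ez)
im=cv2.imread("pics/top4.png")
for p in[(-.04,.175,ez+.034),(-.04,-.175,ez+.034),(-.017,.262,.207),(.013,.262,.207),(-.006,.175,ez)]:
    print(p,proj("top",pt(*p)),proj("side",pt(*p)))
    u,v=proj("top",pt(*p));cv2.circle(im,(int(round(u)),int(round(v))),0,(0,0,255),-1)
a=cv2.resize(im[115:215,140:340],(800,400),interpolation=cv2.INTER_NEAREST)
i2=cv2.imread("pics/side4.png")
for p in[(-.017,.262,.207),(.013,.262,.207),(-.04,.175,ez+.034)]:
    u,v=proj("side",pt(*p));cv2.circle(i2,(int(round(u)),int(round(v))),0,(0,0,255),-1)
b=cv2.resize(i2[255:305,220:370],(600,200),interpolation=cv2.INTER_NEAREST)
c=np.zeros((600,800,3),np.uint8);c[:400]=a;c[400:,:600]=b;cv2.imwrite("pics/z4.png",c)
E
```

```text
5.8 [-12.9714  52.9039 125.8615 161.5135  77.2121 -89.8469] hood [ 0.0082 -0.0145  0.175 ] fkerr mm [-0.0004  0.0027 -0.0008] F [-3.4067 -0.3592 -3.4572]
edge 0.19061579636016035
(-0.04, 0.175, np.float64(0.22461579636016035)) [191.1376 168.2497] [297.5029 258.0853]
(-0.04, -0.175, np.float64(0.22461579636016035)) [296.8995 155.5273] [205.1449 178.3389]
(-0.017, 0.262, 0.207) [165.4008 165.4541] [316.6687 288.2125]
(0.013, 0.262, 0.207) [164.5056 156.6284] [309.323  296.7999]
(-0.006, 0.175, np.float64(0.19061579636016035)) [191.9631 160.0099] [288.333  270.6038]
```

View pics/z4.png

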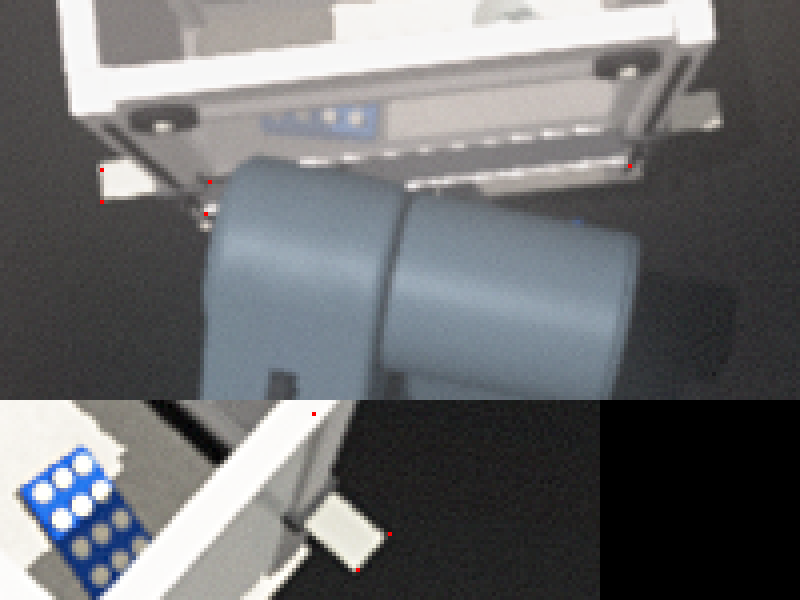

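Emit:
arm_command --xyz '[[0.003, 0, -0.001], [0.003, 0, 0], [0.003, 0, -0.001], [0.002, 0, 0], [0.002, 0, 0]]' --turn '[[0, 0, 0], [0, 0, 0], [0, 0, 0], [0, 0, 0], [0, 0, 0]]'

```text
clock: 6.4
tool_pos: [0.6689, 0.0542, 0.1875]
tool_rot: [[0.201, 0.095, 0.975], [0.023, -0.995, 0.093], [0.979, 0.004, -0.202]]
wrist_force: [-3.0, -1.7, -2.9]
opening: 0.0003
finger_force: 1.8
```

```bash
python3 st.py w5
python3 - <<'E'
from k import *
s=np.load("pics/w5.npz");im=__import__("cv2").imread("pics/w5.png").astype(float)
for u in(100,150,200,340,400):
    g=im[200:262,u-8:u+8].mean((1,2));d=np.abs(np.diff(g));v=200+np.argmax(np.where(np.arange(len(d))>30,d,-99))+.5
    oo,dd=ray("wrist",u,v+.5,s);ol=loc(oo);dl=H.T@dd;e=ol+dl*(-.006-ol[0])/dl[0];print(u,v,e, "offset",e[2]-s["tool_pos"][2])
E
```

```text
6.4 [-12.9336  50.9231 125.9382 161.4135  75.364  -89.216 ] hood [ 0.0087 -0.0145  0.1875] fkerr mm [-0.0005  0.0023 -0.0009] F [-3.0302 -1.6884 -2.9144]
100 246.5 [-0.006   0.0492  0.2026] offset 0.01510656363520102
150 246.5 [-0.006   0.0288  0.2028] offset 0.01521768452191219
200 245.5 [-0.006   0.0084  0.2034] offset 0.015841554196075136
340 247.5 [-0.006  -0.0486  0.2027] offset 0.015125662540409285
400 247.5 [-0.006  -0.0731  0.2028] offset 0.015259031822147162
```

Run:
```python
from k import *
s=ctrl.observe();P=fit();print(loc(s["tool_pos"]),s["clock"])
a=(.0087,-.0145,.188,11.6);b=(.0087,-.0145,.170,11.6);c=(-.09,-.0145,.155,22)
for w in(b,c):print(ik(pt(*w[:3]),Rt(w[3]),s["q"],P))
rows(cart(a,b,5,0,0)+cart(b,c,5,0,0),P,s["tool_pos"],s["tool_rot"])
```

```text
[ 0.0088 -0.0145  0.188 ] 6.45
(array([-12.9204,  53.6661, 125.7075, 161.6381,  77.8054, -89.7985]), np.float64(2.958000558513738e-19))
(array([-18.2582,  53.5972, 139.1096, 157.7814,  79.7102, -95.1469]), np.float64(1.3732435078011673e-22))
xyz [[-0.003, -0.0, 0.001], [-0.004, -0.0, 0.0], [-0.004, -0.0, 0.001], [-0.003, -0.0, 0.001], [-0.004, -0.0, 0.001]]
turn [[-0.0, 0.0, 0.2], [-0.0, 0.0, 0.0], [-0.0, 0.0, 0.0], [-0.0, 0.0, 0.0], [-0.0, 0.0, 0.0]]
xyz [[-0.007, -0.0, -0.019], [-0.007, -0.0, -0.019], [-0.008, -0.0, -0.018], [-0.009, -0.0, -0.018], [-0.01, -0.0, -0.017]]
turn [[-0.0, -2.1, 0.0], [-0.0, -2.0, 0.0], [-0.0, -2.1, 0.0], [-0.0, -2.1, 0.0], [-0.0, -2.1, 0.0]]
```

Emit:
arm_command --xyz '[[0, 0, 0], [0, 0, 0], [-0.003, 0, 0.001], [-0.004, 0, 0.001], [-0.004, 0, 0.001]]' --turn '[[0, 0, 0], [0, 0, 0], [0, 0, 0], [0, 0, 0], [0, 0, 0]]'

```text
clock: 6.95
tool_pos: [0.6703, 0.0544, 0.1765]
tool_rot: [[0.198, 0.096, 0.976], [0.024, -0.995, 0.093], [0.98, 0.005, -0.199]]
wrist_force: [-1.0, -0.3, -0.7]
opening: 0.0001
finger_force: 0.0
```

Emit:
arm_command --xyz '[[-0.004, 0, 0], [-0.003, 0, 0.001], [-0.007, 0, -0.019], [-0.007, 0, -0.019], [-0.008, 0, -0.018]]' --turn '[[0, 0, 0], [0, 0, 0], [0, -2.1, 0], [0, -2.1, 0], [0, -2.1, 0]]'

```text
clock: 7.45
tool_pos: [0.6094, 0.0486, 0.1608]
tool_rot: [[0.307, 0.096, 0.947], [0.034, -0.995, 0.09], [0.951, 0.004, -0.309]]
wrist_force: [-0.6, 0.1, 0.7]
opening: -0.0003
finger_force: 0.0
```

Emit:
arm_command --xyz '[[-0.009, 0, -0.018], [-0.01, 0, -0.017], [0, 0, 0], [0, 0, 0], [0, 0, 0]]' --turn '[[0, -2.1, 0], [0, -2.1, 0], [0, 0, 0], [0, 0, 0], [0, 0, 0]]'

```text
clock: 7.95
tool_pos: [0.572, 0.0446, 0.1546]
tool_rot: [[0.372, 0.096, 0.923], [0.041, -0.995, 0.087], [0.927, 0.005, -0.374]]
wrist_force: [-0.4, 0.6, -0.4]
opening: 0.0002
finger_force: 0.0
```

```bash
python3 st.py w6
```

```text
7.95 [-18.2254  53.5462 138.8779 157.7972  79.4733 -95.3377] hood [-0.0886 -0.0149  0.1546] fkerr mm [0.0022 0.0012 0.0014] F [-0.4062  0.581  -0.4097]
```

View pics/w6b.png

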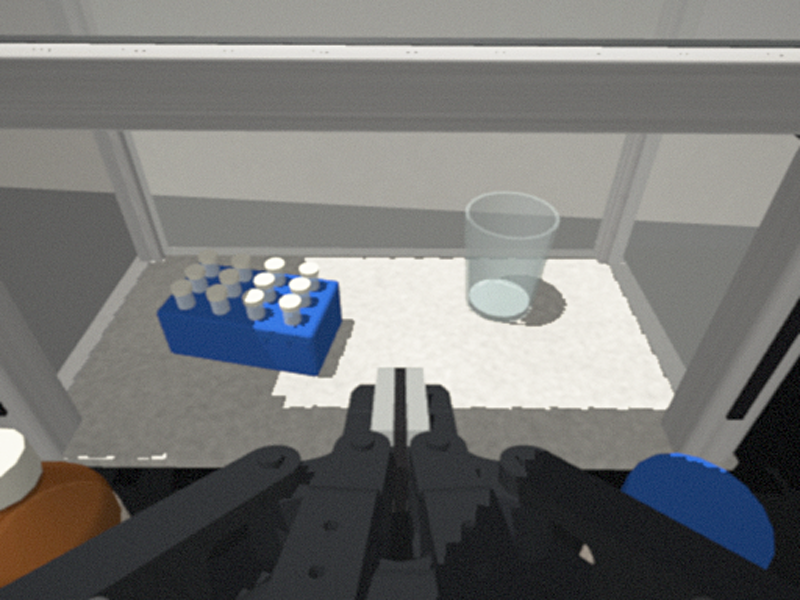

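Run:
```python
from k import *
s=np.load("pics/w6.npz");im=__import__("cv2").imread("pics/w6.png").astype(float)
for u in(150,256,340):
    g=im[70:100,u-8:u+8].mean((1,2));v=70+np.argmax(np.diff(g))+1
    oo,dd=ray("wrist",u,v,s);ol=loc(oo);dl=H.T@dd;print(u,v,ol+dl*(-.006-ol[0])/dl[0])
```

```text
150 84 [-0.006   0.0457  0.2024]
256 84 [-0.006  -0.0144  0.2027]
340 85 [-0.006  -0.0621  0.2024]
```

```bash
python3 -c "
from rig import ctrl;print(ctrl.finish_job())"
```

```text
the job is handed in; nothing more can be done
None
```

I pushed the sash up from below until its bottom edge was at about 0.203 m, against the tabs' measured middle of about 0.2045 m. The hand is clear, I saw no labware disturbed, and the job was handed in at about 8 s; no verdict came back.

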